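# Turn the bath stall's swivel sign and lock it again

### The job

The stall is free again: draw back the small bolt on the foot of the two-sided swivel sign, and turn the sign half a turn so that the face with the raised ring, and no longer the one with three raised drops, looks to the bolt's side. Then push the bolt fully home so that the sign is locked square, and let go. Leave everything else on the shelf where it stands.

Things in the scene. Friction and masses are not known exactly. Their poses are not given: they have to be found in the camera images.
- stand: Fixed grey foot of the sign, screwed to the shelf: disc 128 mm across, 20 mm thick, with a tongue 56 mm wide reaching 182 mm out from the disc's centre. Origin: centre of the disc's underside, on the sign's vertical turning axis. The bolt and tongue lie along its -x; y runs along the sign plate when that is square; z up.
- sign_top (a point): Middle of the top edge of the white sign plate, on the turning axis, 160 mm above the shelf. Plate upright, 130 mm wide, 10 mm thick, 50 to 160 mm above the shelf; its top 40 mm is smooth, below are raised steel marks, 3 mm: three drops on one face, a ring on the other. Turns with the plate: x is the plate's normal on the ring side, y along its width.
- sign (a joint): Turning angle of the sign about its vertical axis, rad, growing anticlockwise seen from above. 0: square, drops face to the bolt's side; pi or -pi: square, ring face to the bolt's side. Turns either way, stops at 3.6 and -3.6; light friction (0.03 N m) keeps it where it is left.
- sign_studs (a point): Point on the turning axis 32 mm up, level with the bolt. A 112 mm disc under the plate carries, on both sides of the plate, a pair of upright steel studs 12 mm thick, 46 mm out, 16 mm gap. The home bolt stands in a gap and leaves the sign 0.07 rad play either way. The bolt goes in, centring the sign, if it is within about 0.12 rad of square.
- bolt (a joint): Travel of the steel bolt, m. 0: fully home, between the studs, sign locked; 0.028: fully drawn (its stop). It slides straight along the stand's -x as it is drawn; the sign is free beyond 0.02. 1.5 N friction, no spring: it stays where it is left.
- bolt_knob (a point): Centre of the bolt's black upright round knob, 18 mm thick and 42 mm high (43 to 85 mm above the shelf; this point 64 mm up), standing on the bolt 115 mm from the turning axis when home, 143 mm when drawn. A steel guide 42 mm high lies between knob and sign, up to 104 mm from the axis.
- lota: Bystander: open stainless lota (water pot), 92 mm wide, 94 mm high. Origin: centre of its underside.
- soap_dish: Bystander: heart-shaped pink soap dish with a bar of soap, about 110 mm by 110 mm, 36 mm high. Origin: underside, near its middle.
- jar: Bystander: glass jar with aluminium twist cap, 70 mm wide, 95 mm high. Origin: centre of its underside.
- comb: Bystander: black plastic comb lying flat, 170 mm by 34 mm, 6 mm thick. Origin: underside, near its middle; x along its length.
- shampoo: Bystander: white plastic bottle, 56 mm wide, 115 mm high. Origin: centre of its underside.
- nail_brush: Bystander: wooden nail brush, 90 mm by 40 mm, 34 mm high. Origin: centre of its underside; x along its length.
- pumice: Bystander: grey pumice stone, 70 mm by 45 mm, 28 mm high. Origin: centre of its underside.

How it is judged:
By the outcome, as a careful person would: the job done as asked, in the order asked, and still so for the second after the job is handed in, with the robot touching nothing.
It also fails if it takes over 72 s, if anything falls off the work surface, if the arm or the gripper's body presses on something with over 40 N, if the wrist force passes 120 N, or if a joint passes its speed limit or range.

### The arm

A 6-joint arm with a two-finger parallel gripper is mounted at the origin on the work surface. World frame = base frame: x ahead of the robot, y to its left, z up, the work surface at z = 0. Lengths are in m, angles in rad, forces in N, time in s.
With the tool pointing down it reaches from about 0.375 to 0.975 m from the base axis. Payload 3.8 kg.
Tool frame: the origin (TCP) lies midway between the tips of the shut fingers; the grasp point (between the pads) lies 19 mm behind it; z points along the fingers, y is the line along which they close (so a half turn about z gives the same grasp; the last joint's range is limited). The gripper opens to 88 mm and grips with 3 to 60 N. Pads are 18 mm wide; open, the fingers measure 123 mm over their backs; the gripper's body (75 mm by 187 mm) begins 45 mm behind the grasp point.
Start: joints at [-1.375, 0.264, 1.604, -0, 1.274, -0.037], TCP at [0.156, -0.657, 0.239] pointing down, gripper open.
Joint ranges: [-2.63, 2.63], [-0.94, 2.18], [0.31, 2.57], [-1.31, 4.45], [0, 2.66], [-2.55, 2.55]. Speed limits (rad/s): [2.57, 2.57, 3.14, 3.14, 3.14, 3.14].

### API

Orientations are given as a rotation vector (axis times angle).
In Python, from cell import manip, inverse_kinematics, cams, order gives the robot as it stands. Calls block until the motion is done:
- manip.move_pose(position, orientation): joint-space move of the TCP to a pose.
- manip.move_linear(position, rate=0.15, rot=None): straight line of the TCP; rot=None keeps the orientation; rate is the mean speed in m/s.
- manip.set_joints(angles): joint-space move.
- manip.set_gripper(opening, force=None): finger opening in m; force is the grip in N (None keeps the last); returns when the fingers have stopped.
- manip.dwell(seconds).
- inverse_kinematics(position, orientation): joint angles nearest the present ones, or None.
- manip.state(): the state.
- cams.capture(name): name is "side" or "top" or "wrist"; returns a dict with "image" (480x640x3 uint8, blue, green, red), "z_map" (480x640 float32, m along the optical axis (not along the pixel's ray), 0 where there is no reading), "intrinsics" (3x3 intrinsics, pixels), "k1" (the pictures are not rectified: a ray, as slopes to the right and down, at radius r is drawn at 1 + k1 r^2 times it, then the intrinsics apply), "position" and "orientation" of the camera in the world; the wrist camera has in their place "T_tool_cam" (4x4, takes a point from camera to tool coordinates, whose origin is the TCP and whose axes are the flange's). Camera axes: x right, y down, z forward; pixel columns grow to the right and rows downward; lengths in m; the calibration is good to about 2 mm. A picture is of the moment at which its call begins: read the wrist's pose just before it.
A pose or a line that the arm cannot do raises manip.IKError and nothing moves.
- order.close_job(): hands the job in; it is judged then, once.
The state is a dict: "clock": time; "joint_pos": joint angles; "joint_velocities": joint speeds; "tau": joint torques, N m; "tool_pos": TCP position; "tcp_rot": TCP orientation; "contact_force": force on the tool from outside, world axes, zero at the start; "moment": the same for the moment, N m; "gripper_width": finger opening in m; "grasp_force": force on a finger pad.
Only numpy, scipy, OpenCV 4.12 (cv2) and the standard library are available. Lean on these libraries where they do the work, as an engineer would, in place of code of your own. Each camera call takes 0.05 s, during which the arm holds its last target. There are 200 camera calls.

## Working session

There is one attempt and no reset: what is moved stays moved. The work goes in short steps, each a Python script; the robot and the scene stay as the last script left them, time stands still between calls to the robot, and variables do not carry over. Pictures are saved under pics/ and viewed, at most 10 in all, crops included, and the job is handed in when it is done.

```bash
mkdir -p pics; ls; python3 - <<'E'
from cell import manip,cams
import cv2,numpy as np
a=cams.capture("side");b=cams.capture("top")
np.savez("c0.npz",**{k+n:np.array(v) for n,c in(("_s",a),("_t",b)) for k,v in c.items()})
cv2.imwrite("pics/side.png",a["image"]);cv2.imwrite("pics/top.png",b["image"])
print(b["position"],b["orientation"],a["position"],a["orientation"],a["k1"])
E
```

```text
pics
[0.49463126 0.06948729 1.17294806] [-2.17009601  2.17084615 -0.0989698 ] [0.51336834 0.6723031  0.85561116] [-0.18235836  2.90863115 -1.0764629 ] -0.03959182621416304
```

View pics/top.png

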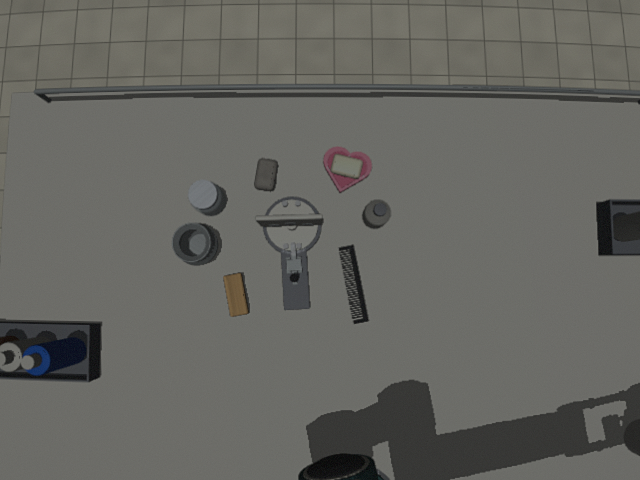

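View pics/side.png

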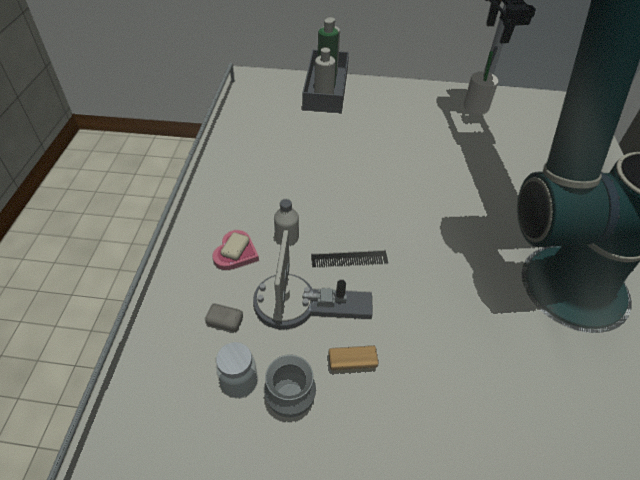

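Top view: the tongue points towards the robot. The knob top is at about (294,277), and the plate's top edge runs from (256,219) to (323,216). The disc is at (292,226). The lota and jar are to the left, the shampoo and comb to the right. I'll localise the sign next.

```bash
cat > h.py <<'E'
import numpy as np,cv2
from scipy.spatial.transform import Rotation as R
def ray(c,uv):
    K=np.array(c["intrinsics"]);d=(np.array(uv,float)-K[:2,2])/[K[0,0],K[1,1]]
    s=d.copy()
    for _ in range(10): s=d/(1+float(c["k1"])*(s@s))
    return np.array([*s,1.])
def atz(c,uv,z,Rm=None,p=None):
    if Rm is None: Rm=R.from_rotvec(c["orientation"]).as_matrix();p=np.array(c["position"])
    v=Rm@ray(c,uv);return p+v*(z-p[2])/v[2]
def down(yaw):  # tool z down, tool y (closing line) at angle yaw from world y
    y=np.array([-np.sin(yaw),np.cos(yaw),0]);z=np.array([0,0,-1.]);return R.from_matrix(np.c_[np.cross(y,z),y,z]).as_rotvec()
E
python3 - <<'E'
from h import *
from cell import *
f=np.load("c0.npz");t={k[:-2]:f[k] for k in f if k.endswith("_t")}
for n,uv,z in[("knob",(294,277),.085),("pl L",(256,219),.16),("pl R",(323,216.5),.16),("disc",(292,225.5),.02),("tongue end",(296.5,309),.02),("lota",(197,243),.094),("jar",(204,194),.095),("sham",(378,209),.115),("combtop",(347,247),0),("combbot",(361,322),0)]:
    print(n,atz(t,uv,z).round(4))
s=manip.state();print(s["tcp_rot"],R.from_rotvec(s["tcp_rot"]).as_matrix().round(2))
for yaw in(0,np.pi/2,-np.pi/2,np.pi):
    print(yaw,inverse_kinematics([.57,.08,.2],down(yaw)))
im=f["image_t"][190:330,220:360];cv2.imwrite("pics/crop.png",cv2.resize(im,(600,600),interpolation=cv2.INTER_CUBIC))
E
```

```text
knob [0.5126 0.1154 0.085 ]
pl L [0.6221 0.1854 0.16  ]
pl R [0.6268 0.0571 0.16  ]
disc [0.6254 0.1228 0.02  ]
tongue end [0.445  0.1126 0.02  ]
lota [0.5812 0.3134 0.094 ]
jar [0.6823 0.3009 0.095 ]
sham [ 0.6478 -0.0537  0.115 ]
combtop [0.5799 0.0024 0.    ]
combbot [ 0.4158 -0.0274  0.    ]
[-3.11833952e+00 -3.64555607e-01  2.95763009e-04] [[ 0.97  0.23 -0.  ]
 [ 0.23 -0.97  0.  ]
 [ 0.   -0.   -1.  ]]
0 [ 9.61663419e-02  1.04947269e-01  1.86379772e+00 -4.44089210e-16
  1.17284766e+00 -1.47462998e+00]
1.5707963267948966 None
-1.5707963267948966 [ 9.61663419e-02  1.04947269e-01  1.86379772e+00 -4.44089210e-16
  1.17284766e+00  9.61663419e-02]
3.141592653589793 [ 9.61663419e-02  1.04947269e-01  1.86379772e+00 -4.44089210e-16
  1.17284766e+00  1.66696267e+00]
```

View pics/crop.png

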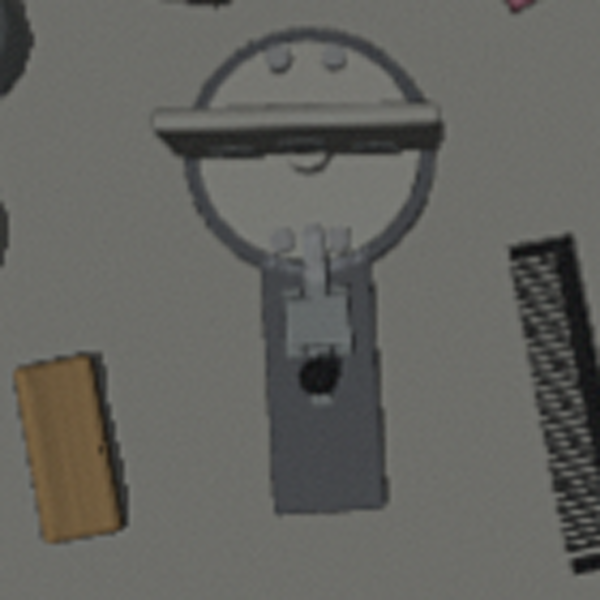

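The crop shows the bolt home between the near studs, knob at about (319,375) in the crop, and the stand's x axis yawed about +0.057 rad. I'll take one close look with the wrist camera above it.

```bash
python3 - <<'E'
from h import *
from cell import *
manip.set_gripper(.06)
manip.move_pose([.50,.115,.28],down(.057))
s=manip.state();c=cams.capture("wrist")
np.savez("w1.npz",p=s["tool_pos"],r=s["tcp_rot"],**{k:np.array(v) for k,v in c.items()})
print(s["clock"],s["joint_pos"],s["contact_force"]);print(np.round(c["T_tool_cam"],3))
cv2.imwrite("pics/w1.png",c["image"])
E
```

```text
3.65 [ 1.76367143e-01 -6.92484502e-02  1.89174051e+00 -2.20854872e-04
  1.31916432e+00 -1.45017617e+00] [-0.1164857   0.38439078 -0.04350054]
[[ 0.    -0.952 -0.307  0.081]
 [ 1.     0.    -0.001  0.001]
 [ 0.001 -0.307  0.952 -0.145]
 [ 0.     0.     0.     1.   ]]
```

View pics/w1.png

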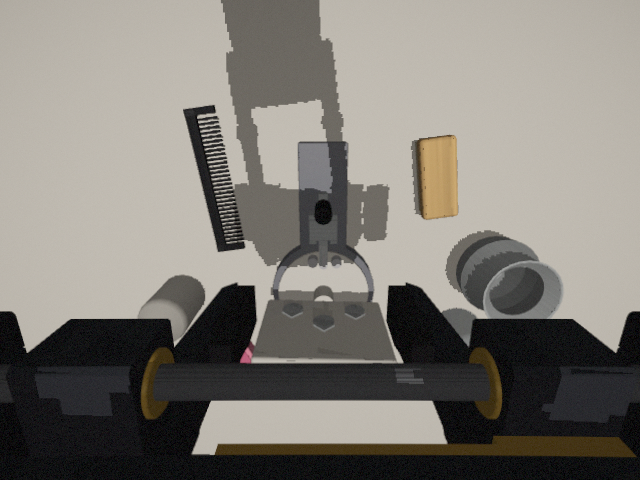

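The wrist view shows the knob top at about (323,207), tongue end corners at (299,142) and (347,142), and the plate's top edge from (254,357) to (397,361), with the drops face towards the bolt.

```bash
python3 - <<'E'
from h import *
c=dict(np.load("w1.npz"));Rt=R.from_rotvec(c["r"]).as_matrix();T=c["T_tool_cam"]
Rm=Rt@T[:3,:3];p=c["p"]+Rt@T[:3,3]
for n,uv,z in[("knob",(323,207),.085),("plR",(254,357),.16),("plL",(397,361),.16),("tR",(299,142),.02),("tL",(347,142),.02),("bR",(301,235),.02),("bL",(346.5,235),.02)]:
    print(n,atz(c,uv,z,Rm,p).round(4))
E
```

```text
knob [0.5008 0.1164 0.085 ]
plR [0.6201 0.0628 0.16  ]
plL [0.6171 0.1877 0.16  ]
tR [0.4449 0.0872 0.02  ]
tL [0.442  0.1397 0.02  ]
bR [0.5518 0.0934 0.02  ]
bL [0.5488 0.1474 0.02  ]
```

```bash
cat >> h.py <<'E'
YAW=.055;U=np.array([np.cos(YAW),np.sin(YAW),0]);AX=np.array([.625,.1235,0])
def creep(manip,step,n,fmax):
    "small steps along step until the resisting force exceeds fmax"
    d=step/np.linalg.norm(step)
    for i in range(n):
        s=manip.state()
        f=-(np.array(s["contact_force"])@d)
        if f>fmax: break
        manip.move_linear(np.array(s["tool_pos"])+step,rate=.02)
    s=manip.state();print("creep",i,s["tool_pos"],s["contact_force"],s["clock"])
E
python3 - <<'E'
from h import *
from cell import *
k=AX-.115*U
manip.set_gripper(.05)
manip.move_pose(k+[0,0,.13],down(YAW))
manip.move_linear(k+[0,0,.052],rate=.1)
manip.set_gripper(0,25)
s=manip.state();print(s["tool_pos"],s["gripper_width"],s["contact_force"],s["clock"])
manip.move_linear(k+[0,0,.052]-.025*U,rate=.05)
print(manip.state()["contact_force"])
creep(manip,-.0015*U,6,8)
c=cams.capture("wrist");cv2.imwrite("pics/w2.png",c["image"])
E
```

```text
[0.51031725 0.11672685 0.05220766] 0.017216604391046247 [ 0.06870488 -2.89473077  1.67663824] 6.2333
[-0.73179739 -4.83104688  3.58900317]
creep 5 [0.48232958 0.11502258 0.05231221] [ 6.49200572 -2.85067138 -4.30401943] 8.3917
```

View pics/w2.png

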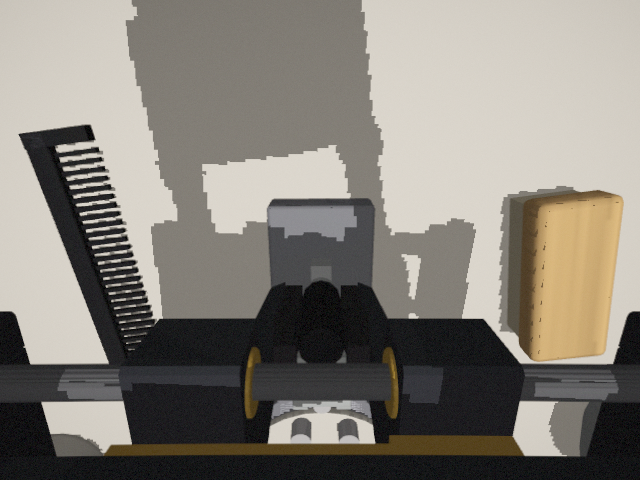

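The knob is between the fingers at full draw: the bolt has moved about 28 mm and the studs are free. Next I turn the sign in two quarter turns.

```bash
python3 - <<'E'
from h import *
from cell import *
def show(t):
    s=manip.state();print(t,np.round(s["tool_pos"],4),round(s["joint_pos"][5],3),round(s["gripper_width"],4),np.round(s["contact_force"],1),np.round(s["moment"],2),round(s["clock"],1))
manip.set_gripper(.05)
p=np.array(manip.state()["tool_pos"])
manip.move_linear([*p[:2],.21],rate=.2)
manip.move_pose(AX+[0,0,.215],down(YAW-np.pi/2))
def grip():
    manip.move_linear(AX+[0,0,.133],rate=.12); manip.set_gripper(0,15); show("grip")
def q6(d):
    q=np.array(manip.state()["joint_pos"]);q[5]+=d;manip.set_joints(q);show("turn")
grip()
q6(np.pi/2)
manip.set_gripper(.05);manip.move_linear(AX+[0,0,.215],rate=.2)
q6(-np.pi)
grip()
manip.move_pose(manip.state()["tool_pos"],down(YAW-np.pi/2));show("end")
manip.set_gripper(.05);manip.move_linear(AX+[0,0,.24],rate=.2)
c=cams.capture("top");cv2.imwrite("pics/top2.png",cv2.resize(c["image"][170:320,200:400],(800,600),interpolation=cv2.INTER_CUBIC))
c=cams.capture("side");cv2.imwrite("pics/side2.png",cv2.resize(c["image"][190:350,200:410],(788,600),interpolation=cv2.INTER_CUBIC))
E
```

```text
grip [0.6261 0.1237 0.1333] 0.101 0.0096 [ 4.   1.6 -1.5] [ 0.07 -0.74 -0.  ] 12.9
turn [0.6262 0.1236 0.1333] 1.671 0.0097 [ 3.3 -0.5 -1.5] [ 0.04 -0.47 -0.06] 14.3
turn [0.6248 0.1234 0.2146] -1.47 0.0502 [0.1 1.4 0.5] [ 0.06 -0.14 -0.  ] 18.3
grip [0.625  0.1236 0.1331] -1.47 0.01 [-0.1  0.7  1. ] [ 0.09 -0.14 -0.02] 19.8
end [0.6261 0.1247 0.1332] 0.101 0.0098 [ 3.9  4.  -1.8] [ 0.52 -0.6   0.01] 21.2
```

View pics/side2.png

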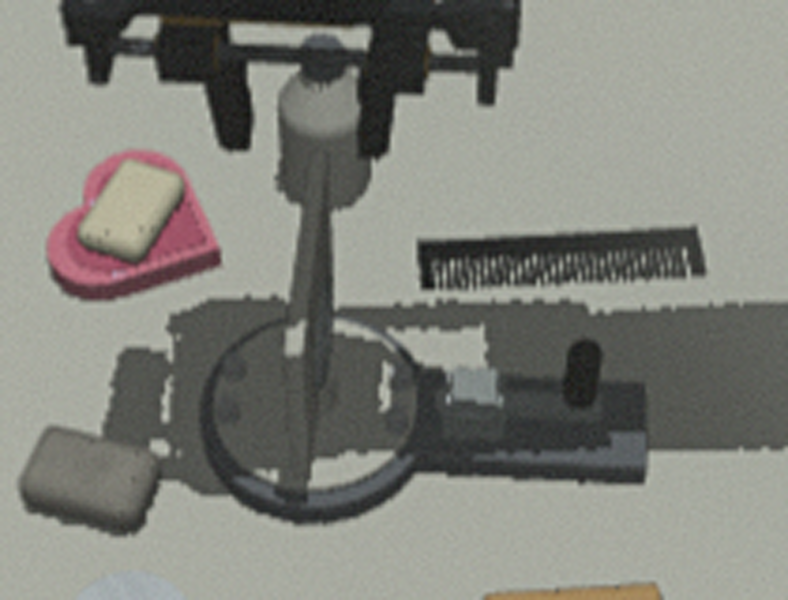

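The sign stands square again, and the bolt is still drawn, with the knob at (582,372) well off the guide. Now I push the bolt home.

```bash
python3 - <<'E'
from h import *
from cell import *
k=AX-.1435*U
manip.move_linear(k+[0,0,.24],rate=.2)
manip.move_pose(k+[0,0,.15],down(YAW))
manip.move_linear(k+[0,0,.052],rate=.12)
manip.set_gripper(0,25)
s=manip.state();print(s["tool_pos"],s["gripper_width"],s["contact_force"],s["clock"])
manip.move_linear(k+[0,0,.052]+.026*U,rate=.04)
print(manip.state()["contact_force"])
creep(manip,.001*U,7,12)
E
```

```text
[0.48193911 0.1150348  0.0522734 ] 0.017219786234489203 [ 0.12607232 -4.38054539  2.67619358] 26.5167
[-0.14047732 -4.76446615  2.71497764]
creep 6 [0.50991247 0.1167253  0.05223249] [-4.19569481 -3.44104936  6.337297  ] 29.0667
```

```bash
python3 - <<'E'
from h import *
from cell import *
creep(manip,.002*U,5,10)
manip.set_gripper(.05)
p=np.array(manip.state()["tool_pos"])
manip.move_linear([*p[:2],.2],rate=.15)
manip.move_linear([.46,.11,.3],rate=.2)
s=manip.state();c=cams.capture("wrist");print(s["clock"],s["contact_force"])
cv2.imwrite("pics/w3.png",c["image"])
E
```

```text
creep 4 [0.50992664 0.11671077 0.05215859] [-7.00201584 -4.20625757  9.93359029] 30.3167
32.8083 [ 0.03595763  0.32175032 -0.84857881]
```

View pics/w3.png

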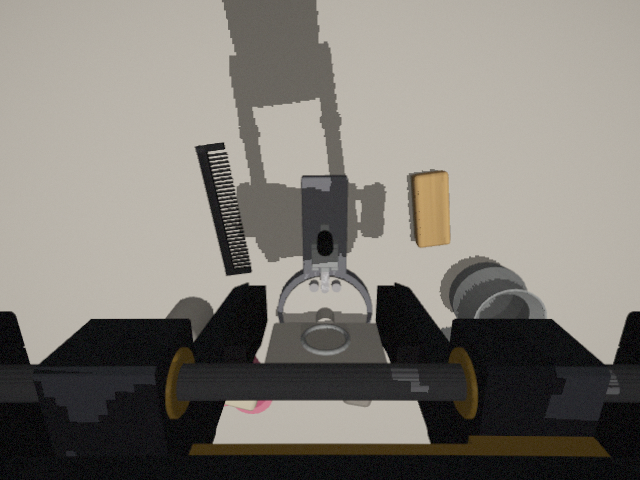

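The ring face at (325,338) now looks to the bolt's side. The bolt is between the studs at (325,285), and it didn't move under 7 N, so it is at its stop.

```bash
python3 -c "
from cell import order
print(order.close_job())"
```

```text
the job is handed in; nothing more can be done
None
```

I drew the bolt, turned the sign half a turn so the ring face looks to the bolt's side, pushed the bolt home to its stop and let go, touching nothing else; I handed the job in at about 33 s.

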